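# Press the tall oil bottle home in its earthquake clip

### The arm

A 6-joint arm with a two-finger parallel gripper is mounted at the origin on the work surface. World frame = base frame: x ahead of the robot, y to its left, z up, the work surface at z = 0. Lengths are in m, angles in rad, forces in N, time in s.
With the tool pointing down it reaches from about 0.425 to 0.95 m from the base axis. Payload 3.5 kg.
Tool frame: the origin (TCP) lies on the centre line of the jaws, within the pads' length; the fingertips stand 14 mm ahead of it and the grasp point (between the pads) lies 5 mm behind it (ctrl.tip_reach is the distance from the TCP to the fingertips, in m); z points along the fingers, y is the line along which they close (so a half turn about z gives the same grasp; the last joint's range is limited). The gripper opens to 85 mm and grips with 20 to 120 N. Pads are 22 mm wide; open, the fingers measure 114 mm over their backs; the gripper's body (76 mm by 85 mm) begins 54 mm behind the grasp point. The pads swing forward as they close: fully open they stand 13 mm farther back than shut.
Start: joints at [-1.304, 0.286, 1.577, -0, 1.279, -0.15], TCP at [0.273, -0.617, 0.245] pointing down, gripper open.
Joint ranges: [-2.77, 2.77], [-0.9, 2.22], [0.21, 2.48], [-1.53, 4.67], [0.24, 2.81], [-2.84, 2.84]. Speed limits (rad/s): [2.79, 2.79, 3.14, 3.14, 3.14, 3.14].

### API

Orientations are given as a unit quaternion [x, y, z, w].
In Python, from plant import get_state, imaging, workorder, ctrl gives the robot as it stands. The module is installed in compiled form; this text tells all that it offers.
- The arm moves only by the shell command python3 -m jog 'ROWS' [FORCE]. ROWS is JSON, a list of rows, each a list of 7 numbers: the closure, from 0 (fully open) to 1 (shut), then the shift along the tool's x, y, z in mm, then the turn, a rotation vector about the tool's x, y, z in rad. In form: [[gripper, tx, ty, tz, ax, ay, az], ...]. A call has 1 to 12 rows; each row is the pose to reach, as a shift and turn from the pose commanded when the call began, along the tool's axes at that moment; what a row does not reach only later rows make up. A row lasts 1/10 s, in which the tool goes at most 50 mm and 8.59 degrees, less where a joint would pass 70% of its speed; a pose out of reach is approached as far as the arm can. A call with a gripper value outside its range is refused whole. The fingers move at their own pace and stop on an object; FORCE is the grip in N (left out, the last holds). Time passes only in rows, so rows that repeat a pose let the fingers close. It gives the time, the measured TCP pose, the force, the opening and the grip force at its end, in the units of the state.
- get_state(): the state, without advancing time (a new reading comes with each control period).
- imaging.read_camera(name): name is "side" or "top"; returns a dict with "image" (480x640x3 uint8, blue, green, red), "fx", "fy", "cx", "cy" (pixels), "k1" (the pictures are not rectified: a ray, as slopes to the right and down, at radius r is drawn at 1 + k1 r^2 times it, then the intrinsics apply), "R" (3x3) and "t" (3): a world point X has camera coordinates R X + t. Camera axes: x right, y down, z forward; pixel columns grow to the right and rows downward; lengths in m; the calibration is good to about 2 mm. A picture is of the moment at which its call begins. There is no depth.
- workorder.sign_off(): hands the job in; it is judged then, once.
The state is a dict: "time": time; "qpos": joint angles; "dq": joint speeds; "joint_efforts": joint torques, N m; "eef_pos": TCP position; "tcp_rot": TCP orientation; "contact_force": force on the tool from outside, world axes, zero at the start; "wrist_torque": the same for the moment, N m; "opening": opening from 0.0 (shut) to 1.0 (fully open); "finger_force": force on a finger pad.
Only numpy, scipy, OpenCV 4.12 (cv2) and the standard library are available. Lean on these libraries where they do the work, as an engineer would, in place of code of your own. Each camera call takes 0.05 s, during which the arm holds its last target. There are 200 camera calls.

### The job

Put the tall dark glass oil bottle away in the free earthquake clip of the ash condiment rail: leave it standing on the table and push it low down on its body, at about the height of the clip, never up by the shoulder or neck, so that it slides there without rocking or toppling. Press it in between the two sprung lips and on until you feel it sit firmly against the rubber pad at the back, holding it there with a steady kilo or so for half a second but never pushing with two kilos or more, then take the hand away and leave it standing fully home. Leave the pepper mill in the other clip, the egg cups and the butter dish as they are.

Things in the scene. Friction and masses are not known exactly. Their poses are not given: they have to be found in the camera images.
- bottle: Tall round dark-green glass oil bottle with steel pourer, loose on the table, 0.45 to 0.8 kg. Body 62 mm in diameter (radius 31 mm), straight-sided to 150 mm, then a shoulder and a 27 to 30 mm neck; 245 mm high. Origin: centre of its underside, z up its axis; yaw means nothing. Slides at 2 to 6 N; pushed higher than about 40 mm up it may rock or topple.
- clip: The free spring-steel bottle clip on the front of the rail. Origin on the table, exactly where the centre of the bottle's underside stands when fully home; x is the direction in which a bottle is pushed in, straight into the rail, z up. A sprung leaf on either side ends in a rolled lip; the rail's front face is at x = 39 mm. The clip's parts lie 18 to 46 mm above the table.
- pad: Round rubber pad 24 mm across on the back of the free clip, 32 mm above the table; origin at the centre of its face, 31 mm beyond the clip's origin, x pointing on into the rail. The fully home bottle touches it. It is hard: once the bottle touches, the push rises by about 8 to 10 N for each further millimetre of the hand, on top of the table's friction.
- mill: Dark wooden pepper mill, 62 mm in diameter at the foot, 205 mm high, standing in the other clip. Origin at the centre of its underside. To be left alone.
- egg_cup_a: White ceramic egg cup, 49 mm across, 58 mm high, loose. Origin at the centre of its underside. To be left alone.
- egg_cup_b: White ceramic egg cup like the other. Origin at the centre of its underside. To be left alone.
- butter_dish: Glass butter dish with its lid on, 105 by 175 mm and 86 mm high to the knob, loose. Origin at the centre of its underside. To be left alone.
- lip_left (a point): Centre of the rolled lip (upright roll 12 mm thick, 22 to 42 mm above the table) of the free clip's left leaf: 18 mm before the clip's origin, 32.5 mm to its +y side, 32 mm up. The gap between the lips is 53 mm. The bottle meets the lips 36 mm short of home and must spring each about 4.5 mm outward.
- lip_right (a point): The same on the -y side. The push needed, table friction included, grows to about 8 to 14 N some 25 mm short of home and falls off once the bottle is past the narrowest point 18 mm short; friction holds it wherever it is left, so it has to be pushed all the way to the pad.
- rail: Ash condiment rail fixed to the table: upright plank 250 mm long, 18 mm thick, 85 mm high on a foot board behind it, with two like clips 116 mm apart on its front. Origin on the table midway between the two clips' origins, axes parallel to theirs (y along the plank).
Things that resemble listed ones, but are neither listed nor needed, are in the scene too. Leave any blue look-alike of the bottle alone.

How it is judged:
On the way, in this order (a step that is already met when the one before it is completed fails the run):
1. the bottle has been slid, standing, into the mouth of the free clip (within 40 mm of home) (horizontal distance between bottle and clip below 0.04 m and angle between bottle's own z axis and vertical below 0.1 rad), for 0.05 s.
2. the bottle is pressed against the rubber pad with 4 N or more for 0.3 s (contact force between bottle and pad above 4 N and horizontal distance between bottle and clip below 0.004 m), for 0.3 s.
At the end, for the whole second after the job is handed in: The bottle stands upright (within 2 degrees) and at rest on the table in the free clip, fully home: no more than 2.5 mm short of its seat and within 4 mm of it all round; pepper mill (upright), egg cups and butter dish are within 8 mm of where they stood (x of bottle in the frame of clip above -0.0025 m and horizontal distance between bottle and clip below 0.004 m and angle between bottle's own z axis and vertical below 0.035 rad and height (world z) of bottle below 0.004 m and linear speed of bottle below 0.01 m/s and distance of each of mill, egg_cup_a, egg_cup_b, butter_dish from where it was at the start of the episode below 0.008 m and angle between mill's own z axis and vertical below 0.05 rad); the robot touches nothing.
It fails at once if the bottle is pushed by the hand with more than 20 N (contact force between any of the fingers, the arm and bottle above 20 N).
It fails at once if the bottle rocks or topples (leans more than 0.14 rad, 8 degrees) (angle between bottle's own z axis and vertical above 0.14 rad).
It fails at once if the bottle is lifted off the table (height (world z) of bottle above 0.01 m).
It fails at once if the bottle is gripped or pushed higher than 90 mm above the table (contact force between the fingers and bottle above 0.5 N and height (world z) of the grasp point above 0.09 m).
It fails at once if the pepper mill, an egg cup or the butter dish is disturbed (moved more than 8 mm) (distance of any of mill, egg_cup_a, egg_cup_b, butter_dish from where it was at the start of the episode above 0.008 m).
It also fails if it takes over 66 s, if anything falls off the work surface, if the arm or the gripper's body presses on something with over 40 N, if the wrist force passes 120 N, or if a joint passes its speed limit or range.

## Working session

There is one attempt and no reset: what is moved stays moved. The work goes in short steps, Python scripts to look and compute and a shell command to move; the robot and the scene stay as the last step left them, time stands still between calls to the robot, and variables do not carry over. Pictures are saved under pics/ and viewed, at most 10 in all, crops included, and the job is handed in when it is done.

```bash
mkdir -p pics
cat > h.py <<'E'
import numpy as np, cv2
from plant import get_state, imaging, workorder, ctrl
from scipy.spatial.transform import Rotation as Ro
def ray(c,u,v):
    x=np.array([(u-c["cx"])/c["fx"],(v-c["cy"])/c["fy"]]);d=x.copy()
    for _ in range(20): d=x/(1+c["k1"]*(d@d))
    R=np.array(c["R"]);return -R.T@np.array(c["t"]),R.T@np.array([d[0],d[1],1.])
def onz(c,u,v,z):
    o,d=ray(c,u,v);return o+d*(z-o[2])/d[2]
def proj(c,X):
    p=np.array(c["R"])@np.array(X,float)+np.array(c["t"]);s=p[:2]/p[2];s=s*(1+c["k1"]*(s@s))
    return np.array([c["fx"]*s[0]+c["cx"],c["fy"]*s[1]+c["cy"]])
E
python3 - <<'E'
from h import *
for n in ("top","side"):
    c=imaging.read_camera(n);cv2.imwrite(f"pics/{n}0.png",c["image"])
    import pickle;pickle.dump(c,open(n+".pkl","wb"))
    print(n,{k:np.round(c[k],3).tolist() for k in c if k!="image"},ray(c,320,240)[0])
s=get_state();print(s,ctrl.tip_reach)
E
```

```text
top {'fx': 512.529, 'fy': 512.529, 'cx': 322.023, 'cy': 242.479, 'k1': -0.101, 'R': [[0.066, -0.998, -0.005], [-0.977, -0.064, -0.201], [0.2, 0.018, -0.98]], 't': [-0.025, 0.651, 0.934]} [ 4.50516362e-01 -7.01446341e-05  1.04571156e+00]
side {'fx': 575.136, 'fy': 575.136, 'cx': 325.337, 'cy': 234.677, 'k1': 0.051, 'R': [[-0.701, -0.713, -0.012], [-0.415, 0.421, -0.806], [0.58, -0.56, -0.591]], 't': [0.452, 0.295, 0.632]} [0.07192577 0.55231382 0.61664734]
{'time': 0.1, 'qpos': array([-1.30399486e+00,  2.87088002e-01,  1.57804928e+00, -1.76728149e-05,
        1.27863894e+00, -1.49969422e-01]), 'dq': array([ 7.75546716e-05, -2.41896296e-03, -2.52744660e-03, -5.59991464e-04,
       -1.14264733e-03,  2.66973027e-04]), 'joint_efforts': array([ 1.46173712e-03, -4.07293332e+01, -2.93698150e+01, -1.16504184e-04,
        3.37529003e-03,  3.86072614e-06]), 'eef_pos': array([ 0.27313395, -0.61663494,  0.24406809]), 'tcp_rot': array([ 9.78365098e-01,  2.06882920e-01, -7.21862461e-05, -1.08942926e-03]), 'contact_force': array([ 0.15034406,  0.3790742 , -0.60480378]), 'wrist_torque': array([ 0.02074956, -0.00505314,  0.03166782]), 'finger_force': 0.0, 'opening': 1.0006653811542081} 0.014
```

View pics/top0.png

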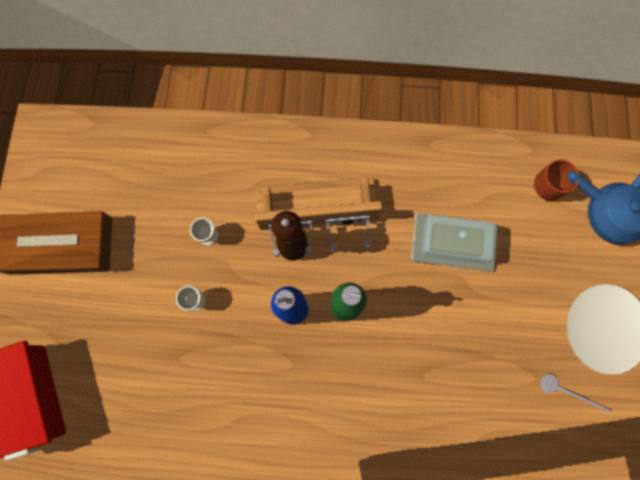

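View pics/side0.png

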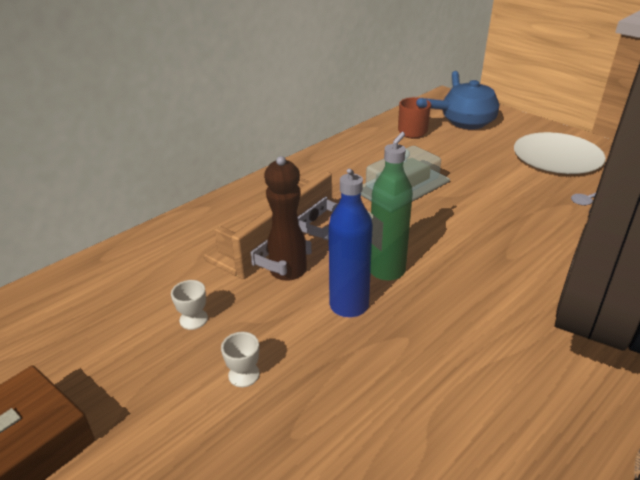

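```bash
cat > m.py <<'E'
from h import *
def mask(im,col):
    h=cv2.cvtColor(im,cv2.COLOR_BGR2HSV)
    lo,hi={"green":((60,110,25),(85,255,255)),"blue":((112,140,40),(130,255,255))}[col]
    m=cv2.inRange(h,lo,hi);n,l,s,_=cv2.connectedComponentsWithStats(m)
    i=1+np.argmax(s[1:,4]);return (l==i),s[i]
def bear(c,col):
    m,s=mask(c["image"],col);v,u=np.nonzero(cv2.Canny(m.astype(np.uint8)*255,50,150))
    d=[];
    for a,b in zip(u,v):
        o,r=ray(c,a,b);d.append(np.arctan2(r[1],r[0]))
    d=np.sort(d);k=2
    return o[:2],(d[k]+d[-k-1])/2,(d[-k-1]-d[k])/2,s
def axis(cs,col):
    A=[];B=[]
    for c in cs:
        o,b,w,s=bear(c,col);n=np.array([-np.sin(b),np.cos(b)]);A.append(n);B.append(n@o)
        print(col,s,"bearing",b,"single-view",o+.031/np.sin(w)*np.array([np.cos(b),np.sin(b)]))
    return np.linalg.solve(A,B)
E
python3 - <<'E'
from m import *;import pickle
t,s=[pickle.load(open(n+".pkl","rb")) for n in("top","side")]
for col in("green","blue"):print(col,axis([t,s],col))
a=cv2.resize(t["image"][165:265,240:390],None,fx=5.3,fy=5.3,interpolation=cv2.INTER_CUBIC);print(a.shape)
cv2.imwrite("pics/c1.png",a)
b=cv2.resize(s["image"][160:290,195:365],None,fx=4.6,fy=4.6,interpolation=cv2.INTER_CUBIC);cv2.imwrite("pics/c2.png",b)
E
```

```text
green [333 288  31  31 387] bearing -0.395596814160449 single-view [ 0.54621481 -0.04003502]
green [372 249  17  20  92] bearing -0.8870651684829371 single-view [ 1.29310627 -0.94634085]
green [ 0.55892816 -0.04534427]
blue [272 294  28  29  70] bearing 0.9301213186043633 single-view [0.58758187 0.18376394]
blue [ 329  195   42  121 4019] bearing -0.81845556089578 single-view [0.54213228 0.04994477]
blue [0.51189442 0.08225093]
(530, 795, 3)
```

View pics/c1.png

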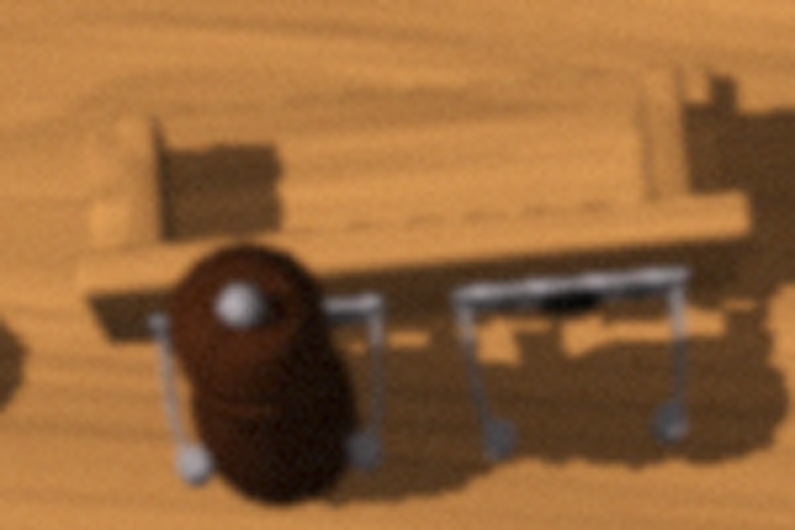

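View pics/c2.png

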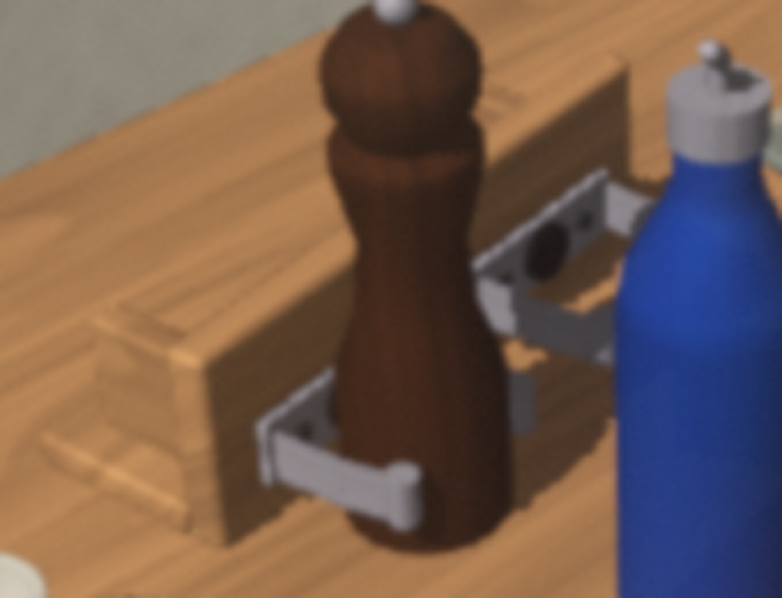

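Run:
```python
import re;p=open("m.py").read()
p=p.replace("(60,110,25),(85,255,255)","(52,90,15),(88,255,255)").replace("(112,140,40),(130,255,255)","(108,110,25),(132,255,255)");open("m.py","w").write(p)
from m import *;import pickle
t,s=[pickle.load(open(n+".pkl","rb")) for n in("top","side")]
h=cv2.cvtColor(t["image"],cv2.COLOR_BGR2HSV);print(h[312,338:362:6].tolist(),h[316,275:308:6].tolist())
h=cv2.cvtColor(s["image"],cv2.COLOR_BGR2HSV);print(h[240,370:412:6].tolist())
for col in("green","blue"):print(col,axis([t,s],col))
f=lambda a,b,z:onz(t,240+a/5.3,165+b/5.3,z)
L,R=f(500,430,.042),f(671,411,.042);l2,r2=f(193,457,.042),f(367,442,.042)
print("lips",L,R,L-R,np.linalg.norm(L-R));print("mill lips",l2,r2,np.linalg.norm(l2-r2), np.linalg.norm((L+R-l2-r2)/2))
a,b=f(82,290,.085),f(748,236,.085);print("rail",a,b,np.linalg.norm(a-b))
a1,b1=f(458,293,.046),f(686,275,.046);print("plate",a1,b1)
for A,B in((L,R),(l2,r2),((l2+r2)/2,(L+R)/2),(l2,R),(a,b),(a1,b1)):
    d=(A-B);print("yaw",np.arctan2(-d[0],d[1]))
```

```text
[[61, 151, 81], [60, 149, 82], [61, 146, 61], [60, 122, 50]] [[9, 103, 159], [110, 222, 122], [111, 208, 98], [111, 206, 67], [111, 201, 57], [117, 115, 51]]
[[113, 135, 66], [25, 36, 77], [56, 81, 88], [60, 104, 93], [58, 101, 83], [58, 98, 65], [47, 93, 52]]
green [332 284  34  36 567] bearing -0.40398039173856604 single-view [ 0.53935005 -0.03804593]
green [ 370  166   37  114 2805] bearing -0.900615104974362 single-view [ 0.59308639 -0.1052613 ]
green [ 0.54005311 -0.03834648]
blue [272 287  36  36 631] bearing 0.764540581596 single-view [0.52707783 0.07336236]
blue [ 329  194   43  122 4345] bearing -0.819367098537138 single-view [0.5321216 0.059741 ]
blue [0.52302619 0.06947631]
lips [ 0.65011595 -0.00680916  0.042     ] [ 0.66162123 -0.07075908  0.042     ] [-0.01150527  0.06394992  0.        ] 0.06497664004949026
mill lips [0.63222492 0.10782268 0.042     ] [0.64225035 0.04285693 0.042     ] 0.06573475876439623 0.11563469207237097
rail [0.68361791 0.14899543 0.085     ] [ 0.71980196 -0.09276261  0.085     ] 0.24445089001608988
plate [0.70113046 0.01235474 0.046     ] [ 0.71383805 -0.07362072  0.046     ]
yaw 0.17800641402234485
yaw 0.15311078206727458
yaw 0.1618244456668819
yaw 0.16314671196216016
yaw 0.14856769070566445
yaw 0.146742447936756
```

Run:
```python
from m import *;import pickle
t,s=[pickle.load(open(n+".pkl","rb")) for n in("top","side")]
m,_=mask(s["image"],"green");m2,_=mask(t["image"],"green")
# side: right silhouette tangent per row (straight body rows), left too
o=ray(s,0,0)[0][:2]
for v in range(205,272,12):
    u=np.nonzero(m[v])[0];print(v,u.min(),u.max(),[round(float(np.arctan2(*ray(s,x,v)[1][1::-1])),4) for x in(u.min(),u.max()+1)])
v,u=np.nonzero(m2);print("top rows/cols",u.min(),u.max(),v.min(),v.max())
b0=onz(t,(u.min()+u.max()+1)/2,v.max()+1,0);print("near edge at z0?",b0)
for p in((.540,-.038),(.545,-.042)):
  for r in ((.031,),):
    q=np.array(p);D=np.linalg.norm(q-o);a=np.arctan2(*(q-o)[::-1]);w=np.arcsin(.031/D);print(p,"pred side tangents",a+w,a-w,"cap",proj(t,(*p,.22)),proj(s,(*p,.22)), "neck",proj(s,(*p,.15)),proj(s,(*p,0)))
g=cv2.resize(s["image"][120:290,355:425],None,fx=3.5,fy=3.5,interpolation=cv2.INTER_CUBIC)
g2=cv2.resize(t["image"][270:330,320:380],None,fx=8,fy=8,interpolation=cv2.INTER_CUBIC)
H=max(len(g),len(g2));pad=lambda x:cv2.copyMakeBorder(x,0,H-len(x),0,0,0);cv2.imwrite("pics/g.png",np.hstack([pad(g),pad(g2)]))
```

```text
205 372 406 [-0.8655, -0.9369]
217 377 406 [-0.877, -0.939]
229 383 403 [-0.8909, -0.9349]
241 383 404 [-0.8924, -0.9392]
253 371 401 [-0.8678, -0.935]
265 370 400 [-0.8668, -0.9351]
top rows/cols 332 365 284 319
near edge at z0? [ 0.50821312 -0.04613617  0.        ]
(0.54, -0.038) pred side tangents -0.8592245395698668 -0.9415448397555901 cap [351.51230911 292.73356986] [392.63155606 150.02148497] neck [389.94041927 191.08760466] [385.0436352  267.10696555]
(0.545, -0.042) pred side tangents -0.8576770032749766 -0.9393204525034627 cap [354.15585902 289.81267823] [391.77801409 147.96242012] neck [389.14149968 188.89041209] [384.3406339  264.70806713]
```

View pics/g.png

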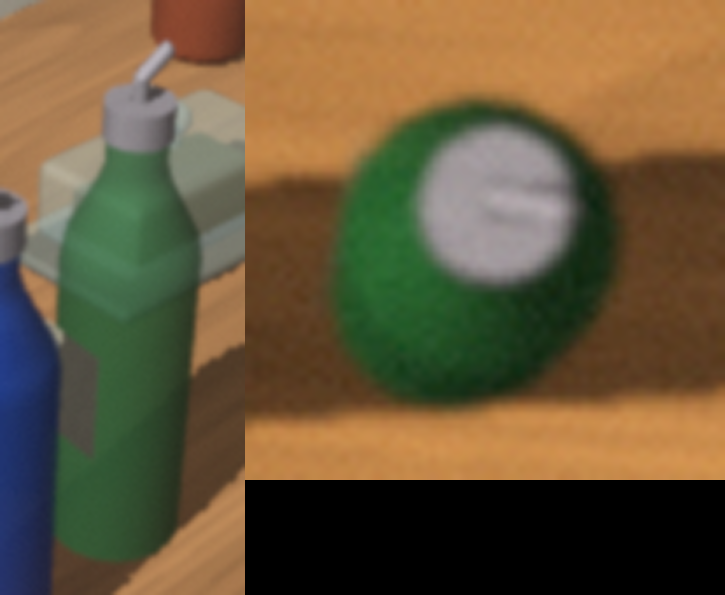

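The bottle stands near (0.539, -0.039) and the clip's home is near (0.673, -0.036) with yaw about 0.157. The blue bottle is near (0.525, 0.069), which leaves enough clearance. I'll tilt the hand about 40° forward so its body clears the tall bottle and the two nearly closed fingertips cradle it low down.

```bash
cat >> h.py <<'E'
def target(p,yaw,tilt):
    "shift mm & rotvec in current tool axes to TCP p, tool z tilted 'tilt' from down towards heading yaw"
    s=get_state();R0=Ro.from_quat(s["tcp_rot"])
    z=np.array([np.cos(yaw)*np.sin(tilt),np.sin(yaw)*np.sin(tilt),-np.cos(tilt)]);y=np.array([np.sin(yaw),-np.cos(yaw),0]);x=np.cross(y,z)
    Rt=Ro.from_matrix(np.c_[x,y,z])
    return np.round(1e3*R0.inv().apply(np.array(p)-s["eef_pos"]),1),np.round((R0.inv()*Rt).as_rotvec(),3)
E
python3 -c "
from h import *
print(target((.44,-.14,.22),.157,.7))"
```

```text
(array([ 345.5, -368.2,   25. ]), array([-0.093,  0.696,  0.248]))
```

```bash
python3 -m jog '[[0.72,29,-31,2,-0.008,0.058,0.021],[0.72,58,-61,4,-0.016,0.116,0.041],[0.72,86,-92,6,-0.023,0.174,0.062],[0.72,115,-123,8,-0.031,0.232,0.083],[0.72,144,-153,10,-0.039,0.29,0.103],[0.72,173,-184,12,-0.047,0.348,0.124],[0.72,202,-215,14,-0.054,0.406,0.145],[0.72,230,-246,17,-0.062,0.464,0.165],[0.72,259,-276,19,-0.07,0.522,0.186],[0.72,288,-307,21,-0.078,0.58,0.207],[0.72,317,-338,23,-0.085,0.638,0.227],[0.72,345,-368,25,-0.093,0.696,0.248]]'
python3 -c "
from h import *
s=get_state();print(s['qpos'],s['opening'],s['contact_force'])
print(target((.44,-.14,.22),.157,.7));print(target((.455,-.052,.14),.157,.7));print(target((.455,-.052,.034),.157,.7))"
```

```text
time: 1.3
eef_pos: [0.4397, -0.1395, 0.2199]
tcp_rot: [0.936, 0.073, 0.343, -0.026]
contact_force: [1.1, -0.2, -0.1]
opening: 0.284
finger_force: 0.0
[-0.82088684 -0.48673343  2.43916615  0.75071562  0.90099447  0.19931474] 0.28414157944179097 [ 1.12058263 -0.20609848 -0.12819475]
(array([0.2, 0.6, 0.1]), array([ 0.002, -0.003, -0.   ]))
(array([-29.7, -84.2,  79.4]), array([ 0.002, -0.003, -0.   ]))
(array([-98.2, -84.3, 160.3]), array([ 0.002, -0.003, -0.   ]))
```

```bash
python3 -m jog '[[0.72,-10,-28,26,0,0,0],[0.72,-20,-56,53,0,0,0],[0.72,-30,-84,79,0,0,0],[0.72,-30,-84,79,0,0,0]]'
python3 -c "
from h import *
s=get_state();print(s['qpos'])
print(target((.455,-.052,.034),.157,.7))
for n in ('side',):
    c=imaging.read_camera(n);cv2.imwrite('pics/s1.png',c['image'])"
```

```text
time: 1.7
eef_pos: [0.475, -0.0557, 0.1437]
tcp_rot: [0.939, 0.078, 0.334, -0.03]
contact_force: [-0.1, -0.4, -0.3]
opening: 0.286
finger_force: 0.0
[-0.54564156 -0.32792069  2.4846178   0.82811645  0.60101742  0.25119108]
(array([-84.2,  -6.3,  72.9]), array([-0.01 ,  0.015,  0.004]))
```

View pics/s1.png

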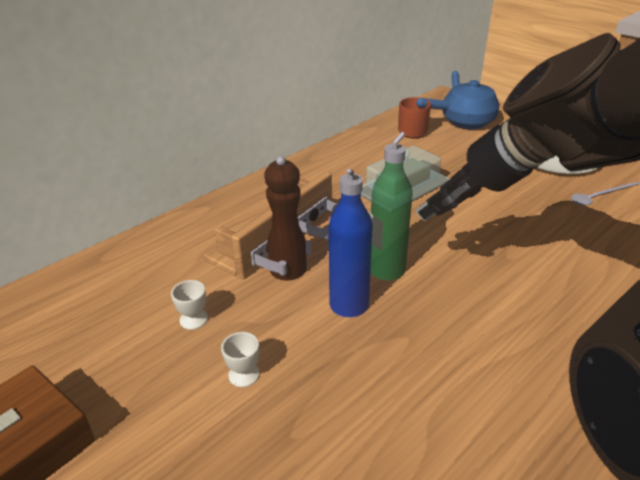

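```bash
python3 -m jog '[[0.72,-17,0,20,0,0,0],[0.72,-34,0,40,0,0,0],[0.72,-51,0,60,0,0,0],[0.72,-66,0,78,0,0,0],[0.72,-66,0,78,0,0,0]]'
cat > look.py <<'E'
from m import *
s=get_state();print(s['qpos'].round(3),s['eef_pos'].round(4),s['contact_force'].round(2),s['time'])
t=imaging.read_camera('top');m,_=mask(t['image'],'green');v,u=np.nonzero(m)
o,b,w,_=bear(t,'green');p=o+.031/np.sin(w)*np.array([np.cos(b),np.sin(b)])
h=np.array([np.cos(.157),np.sin(.157)]);n=np.array([-h[1],h[0]]);d=p-np.array([.673,-.0357])
print('bottle',p.round(4),'in clip x,y',(d@h).round(4),(d@n).round(4),'px',u.min(),u.max(),v.min(),v.max())
a=t['image'][190:340,260:430];cv2.imwrite('pics/top_crop_%d.png'%(10*s['time']),cv2.resize(a,None,fx=4,fy=4,interpolation=cv2.INTER_CUBIC))
E
python3 look.py; ls pics; python3 -c "
from h import *
print(target((.466,-.0505,.034),.157,.62))"
```

```text
time: 2.25
eef_pos: [0.4834, -0.063, 0.0415]
tcp_rot: [0.94, 0.074, 0.332, -0.03]
contact_force: [-0.3, -0.2, -0.0]
opening: 0.279
finger_force: 0.0
[-0.548 -0.021  2.484  1.292  0.444 -0.277] [ 0.4834 -0.063   0.0415] [-0.32 -0.17 -0.03] 2.25
bottle [ 0.5418 -0.0385] in clip x,y -0.13 0.0177 px 332 365 284 319
c1.png
c2.png
g.png
s1.png
side0.png
top0.png
top_crop_22.png
(array([-17.9, -15.2,  -3. ]), array([-0.007, -0.062, -0.001]))
```

```bash
python3 -c "
from h import *
print(target((.4805,-.048,.036),.157,.6))"
```

```text
(array([ -5.2, -15.3,   4.7]), array([-0.007, -0.082, -0.001]))
```

```bash
python3 -m jog '[[0.72,-2,-2,1,0,-0.04,0],[0.72,-5,-8,4,-0.007,-0.082,0],[0.72,-5,-15,5,-0.007,-0.082,0],[0.72,-5,-15,5,-0.007,-0.082,0]]'
python3 -c "
from h import *
s=get_state();print(s['qpos'].round(3),s['contact_force'])
print(target((.4805,-.048,.036),.157,.6))"
```

```text
time: 2.7
eef_pos: [0.4816, -0.0469, 0.0376]
tcp_rot: [0.952, 0.076, 0.296, -0.023]
contact_force: [-0.3, 0.2, -0.9]
opening: 0.278
finger_force: 0.0
[-0.479 -0.024  2.468  1.083  0.391 -0.027] [-0.326014    0.1647831  -0.91863775]
(array([-1.9,  0.9,  0.6]), array([ 0.   , -0.004,  0.003]))
```

```bash
python3 -m jog '[[0.72,2.4,-0.5,5,0,0,0],[0.72,4.9,-0.5,6.5,0,0,0],[0.72,7,-0.5,8,0,0,0],[0.72,9,-0.5,9.8,0,0,0],[0.72,11.5,-0.5,11.5,0,0,0],[0.72,13.2,-0.5,12.7,0,0,0],[0.72,14.8,-0.5,13.8,0,0,0]]'; python3 look.py
```

```text
time: 3.4
eef_pos: [0.5005, -0.0433, 0.0327]
tcp_rot: [0.952, 0.076, 0.295, -0.023]
contact_force: [-6.4, -0.5, 4.5]
opening: 0.279
finger_force: 3.4
[-0.445  0.033  2.423  1.101  0.367 -0.019] [ 0.5005 -0.0433  0.0327] [-6.36 -0.53  4.5 ] 3.4
bottle [ 0.5484 -0.0374] in clip x,y -0.1234 0.0178 px 332 364 280 316
```

```bash
python3 -m jog '[[0.72,3.3,0.7,2.3,0,0,0],[0.72,7.4,1.7,5.1,0,0,0],[0.72,11.6,2.8,7.9,0,0,0],[0.72,15.7,4,10.7,0,0,0],[0.72,19.8,5.1,13.6,0,0,0],[0.72,24,6.2,16.4,0,0,0],[0.72,28.1,7.3,19.2,0,0,0],[0.72,31.4,8.2,21.5,0,0,0]]'; python3 look.py
```

```text
time: 4.25
eef_pos: [0.5392, -0.045, 0.0325]
tcp_rot: [0.952, 0.076, 0.294, -0.024]
contact_force: [-7.8, 0.2, 3.9]
opening: 0.279
finger_force: 3.4
[-0.407  0.116  2.333  1.082  0.351  0.032] [ 0.5392 -0.045   0.0325] [-7.81  0.21  3.9 ] 4.25
bottle [ 0.5901 -0.0397] in clip x,y -0.0825 0.009 px 334 366 259 297
```

```bash
ls -t pics | head -1
```

```text
top_crop_42.png
```

```bash
python3 -m jog '[[0.72,3.3,1,2.3,0,0,0],[0.72,7.4,2.3,5.1,0,0,0],[0.72,11.6,3.7,7.9,0,0,0],[0.72,15.7,5,10.7,0,0,0],[0.72,19.8,6.4,13.6,0,0,0],[0.72,23.1,7.5,15.8,0,0,0]]'; python3 look.py; cp pics/top_crop_4[89].png pics/v1.png; ls pics
```

```text
time: 4.9
eef_pos: [0.5679, -0.0479, 0.0324]
tcp_rot: [0.952, 0.076, 0.294, -0.024]
contact_force: [-5.6, 0.3, 2.5]
opening: 0.281
finger_force: 3.0
[-0.387  0.173  2.266  1.055  0.345  0.077] [ 0.5679 -0.0479  0.0324] [-5.65  0.3   2.55] 4.9
bottle [ 0.6207 -0.0429] in clip x,y -0.0528 0.001 px 336 368 243 282
c1.png
c2.png
g.png
s1.png
side0.png
top0.png
top_crop_22.png
top_crop_34.png
top_crop_42.png
top_crop_49.png
v1.png
```

View pics/v1.png

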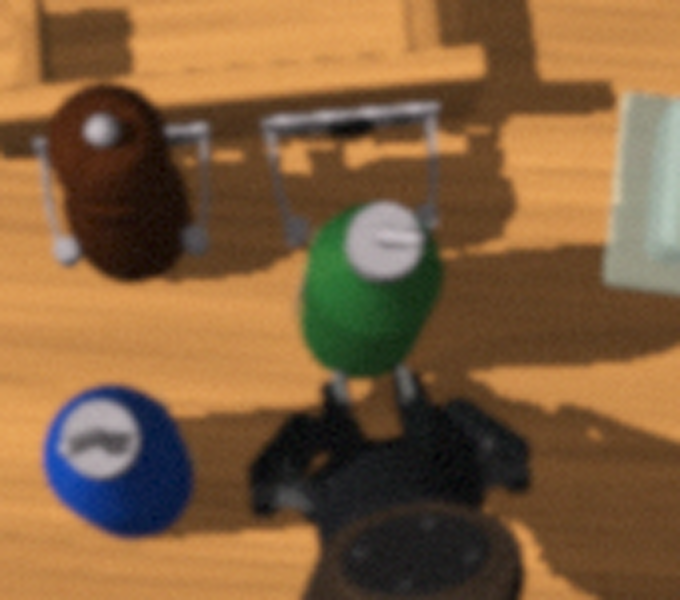

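```bash
python3 -m jog '[[0.72,2.5,0.6,1.7,0,0,0],[0.72,5.8,1.4,4,0,0,0],[0.72,9.1,2.2,6.2,0,0,0],[0.72,12.4,3,8.5,0,0,0],[0.72,14.9,3,10.2,0,0,0]]'; python3 look.py
```

```text
time: 5.45
eef_pos: [0.5868, -0.0487, 0.0328]
tcp_rot: [0.952, 0.076, 0.295, -0.023]
contact_force: [-3.4, 0.0, -1.6]
opening: 0.278
finger_force: 1.8
[-0.372  0.207  2.222  1.033  0.338  0.113] [ 0.5868 -0.0487  0.0328] [-3.41  0.   -1.58] 5.45
bottle [ 0.64  -0.043] in clip x,y -0.0338 -0.002 px 337 370 233 273
```

```bash
python3 -m jog '[[0.72,2.5,0,1.7,0,0,0],[0.72,5,0,3.4,0,0,0],[0.72,7.4,0,5.1,0,0,0]]'; python3 look.py;  python3 -m jog '[[0.72,2.5,0,1.7,0,0,0],[0.72,5,0,3.4,0,0,0]]'; python3 look.py
```

```text
time: 5.8
eef_pos: [0.5956, -0.0471, 0.0329]
tcp_rot: [0.952, 0.076, 0.295, -0.023]
contact_force: [-5.3, -0.3, -1.9]
opening: 0.278
finger_force: 2.8
[-0.362  0.223  2.202  1.02   0.336  0.134] [ 0.5956 -0.0471  0.0329] [-5.26 -0.27 -1.94] 5.8
bottle [ 0.6467 -0.0412] in clip x,y -0.0268 -0.0013 px 337 370 229 269
time: 6.05
eef_pos: [0.6009, -0.0461, 0.0326]
tcp_rot: [0.952, 0.076, 0.294, -0.023]
contact_force: [-10.3, -0.8, 2.3]
opening: 0.282
finger_force: 5.1
[-0.356  0.233  2.19   1.011  0.334  0.148] [ 0.6009 -0.0461  0.0326] [-10.32  -0.83   2.26] 6.05
bottle [ 0.6495 -0.0398] in clip x,y -0.0238 -0.0004 px 336 369 223 267
```

```bash
python3 -m jog '[[0.72,1.7,0,1.1,0,0,0],[0.72,3.3,0,2.3,0,0,0],[0.72,5,0,3.4,0,0,0]]'; python3 -m jog '[[0.72,1.7,0,1.1,0,0,0],[0.72,3.3,0,2.3,0,0,0]]'; python3 look.py
```

```text
time: 6.4
eef_pos: [0.6067, -0.0452, 0.0326]
tcp_rot: [0.952, 0.076, 0.294, -0.023]
contact_force: [-9.9, 0.1, 0.9]
opening: 0.281
finger_force: 4.8
time: 6.6
eef_pos: [0.6108, -0.0446, 0.0327]
tcp_rot: [0.952, 0.076, 0.294, -0.023]
contact_force: [-9.1, -0.7, 0.1]
opening: 0.28
finger_force: 4.2
[-0.346  0.25   2.167  0.995  0.331  0.173] [ 0.6108 -0.0446  0.0327] [-9.15 -0.66  0.13] 6.6
bottle [ 0.6601 -0.0383] in clip x,y -0.0131 -0.0005 px 335 368 221 262
```

```bash
python3 -m jog '[[0.72,1.7,0,1.1,0,0,0],[0.72,3.3,0,2.3,0,0,0],[0.72,5,0,3.4,0,0,0]]'; python3 -m jog '[[0.72,0.8,0,0.6,0,0,0],[0.72,1.7,0,1.1,0,0,0]]'; python3 look.py
```

```text
time: 6.95
eef_pos: [0.6171, -0.0436, 0.0328]
tcp_rot: [0.952, 0.076, 0.295, -0.023]
contact_force: [-5.0, 0.2, -1.8]
opening: 0.277
finger_force: 2.8
time: 7.15
eef_pos: [0.6194, -0.0433, 0.033]
tcp_rot: [0.952, 0.076, 0.295, -0.023]
contact_force: [-4.5, -0.1, -2.3]
opening: 0.279
finger_force: 2.3
[-0.337  0.265  2.148  0.982  0.328  0.194] [ 0.6194 -0.0433  0.033 ] [-4.52 -0.14 -2.34] 7.15
bottle [ 0.6719 -0.0375] in clip x,y -0.0013 -0.0016 px 335 368 215 257
```

```bash
for i in 1 2; do python3 -m jog '[[0.72,0.8,0,0.6,0,0,0],[0.72,1.7,0,1.1,0,0,0]]' | grep -E "eef|contact"; done; python3 look.py
```

```text
eef_pos: [0.6218, -0.0431, 0.0335]
contact_force: [-3.6, 0.6, -2.3]
eef_pos: [0.6242, -0.0429, 0.0339]
contact_force: [-2.7, 0.1, -1.6]
[-0.333  0.271  2.138  0.975  0.327  0.205] [ 0.6242 -0.0429  0.0339] [-2.71  0.06 -1.6 ] 7.6
bottle [ 0.6719 -0.0357] in clip x,y -0.0011 0.0002 px 335 367 213 255
```

```bash
python3 -m jog '[[0.72,0.8,0,0.6,0,0,0],[0.72,0.8,0,0.6,0,0,0]]' | grep -E "eef|contact"; python3 -m jog '[[0.72,0.8,0,0.6,0,0,0],[0.72,0.8,0,0.6,0,0,0]]' | grep -E "eef|contact"; python3 look.py
```

```text
eef_pos: [0.6252, -0.0428, 0.0339]
contact_force: [-1.8, 0.0, -2.2]
eef_pos: [0.626, -0.0427, 0.0337]
contact_force: [-2.4, 1.0, -2.0]
[-0.331  0.275  2.133  0.972  0.327  0.209] [ 0.626  -0.0427  0.0337] [-2.43  0.97 -1.97] 8.05
bottle [ 0.675  -0.0356] in clip x,y 0.002 -0.0002 px 335 367 212 254
```

```bash
for i in 1 2; do python3 -m jog '[[0.72,0.8,0,0.6,0,0,0],[0.72,0.8,0,0.6,0,0,0]]' | grep -E "eef|contact"; done; python3 look.py; cp $(ls -t pics/top_crop* | head -1) pics/v2.png
```

```text
eef_pos: [0.6269, -0.0425, 0.0336]
contact_force: [-2.7, 0.5, -2.1]
eef_pos: [0.6279, -0.0423, 0.0335]
contact_force: [-2.4, -0.0, -1.7]
[-0.329  0.278  2.129  0.969  0.326  0.214] [ 0.6279 -0.0423  0.0335] [-2.43 -0.   -1.66] 8.5
bottle [ 0.6773 -0.0357] in clip x,y 0.0043 -0.0006 px 335 367 211 253
```

View pics/v2.png

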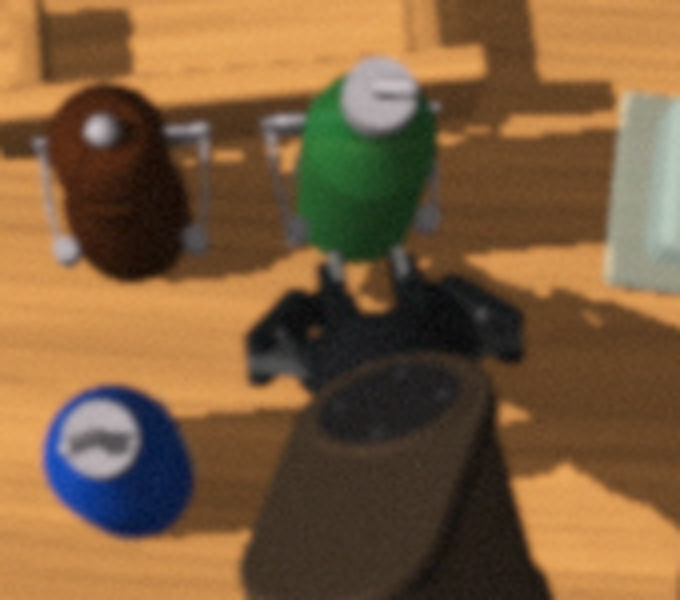

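```bash
for i in 1 2; do python3 -m jog '[[0.72,0.6,0,0.4,0,0,0],[0.72,0.6,0,0.4,0,0,0]]' | grep -E "eef|contact"; done
```

```text
eef_pos: [0.6286, -0.0422, 0.0335]
contact_force: [-3.0, 0.7, -2.4]
eef_pos: [0.6293, -0.0421, 0.0335]
contact_force: [-3.1, 0.5, -2.0]
```

```bash
for i in 1 2 3; do python3 -m jog '[[0.72,0.6,0,0.4,0,0,0],[0.72,0.6,0,0.4,0,0,0]]' | grep -E "eef|contact"; done
```

```text
eef_pos: [0.6295, -0.0419, 0.0331]
contact_force: [-5.3, -0.4, -1.0]
eef_pos: [0.6297, -0.0419, 0.0329]
contact_force: [-8.3, -0.5, 0.9]
eef_pos: [0.6299, -0.0418, 0.0327]
contact_force: [-12.3, -1.4, 2.9]
```

```bash
python3 -m jog '[[0.72,0.1,0,0.1,0,0,0],[0.72,0.1,0,0.1,0,0,0],[0.72,0.1,0,0.1,0,0,0],[0.72,0.1,0,0.1,0,0,0]]' | grep -E "eef|contact";python3 -m jog '[[0.72,0,0,0,0,0,0],[0.72,0,0,0,0,0,0],[0.72,0,0,0,0,0,0],[0.72,0,0,0,0,0,0]]' | grep -E "eef|contact"; python3 look.py
```

```text
eef_pos: [0.63, -0.0418, 0.0327]
contact_force: [-12.6, -1.5, 2.9]
eef_pos: [0.63, -0.0418, 0.0327]
contact_force: [-12.4, -1.8, 2.9]
[-0.327  0.284  2.123  0.961  0.326  0.224] [ 0.63   -0.0418  0.0327] [-12.44  -1.82   2.95] 10.35
bottle [ 0.6792 -0.0357] in clip x,y 0.0061 -0.001 px 335 367 211 253
```

Pressed and held at about 12.5 N for 0.8 s. Now I'll back straight off.

```bash
python3 -m jog '[[0.72,-2.5,0,-1.7,0,0,0],[0.72,-7,0,-4.8,0,0,0],[0.72,-15,0,-10,0,0,0],[0.72,-28,0,-19,0,0,0],[0.72,-45,0,-31,0,0,0],[0.72,-60,0,-41,0,0,0],[0.72,-60,0,-41,0,0,0]]'; python3 look.py; cp $(ls -t pics/top_crop* | head -1) pics/v3.png; python3 -c "
from h import *
c=imaging.read_camera('side');cv2.imwrite('pics/s3.png',c['image'])"
```

```text
time: 11.1
eef_pos: [0.5581, -0.0533, 0.0332]
tcp_rot: [0.952, 0.075, 0.295, -0.023]
contact_force: [-0.0, -0.1, -0.1]
opening: 0.282
finger_force: 0.0
[-0.407  0.153  2.287  1.066  0.351  0.051] [ 0.5581 -0.0533  0.0332] [-0.01 -0.07 -0.06] 11.1
bottle [ 0.6792 -0.0357] in clip x,y 0.0061 -0.001 px 335 367 211 252
```

View pics/s3.png

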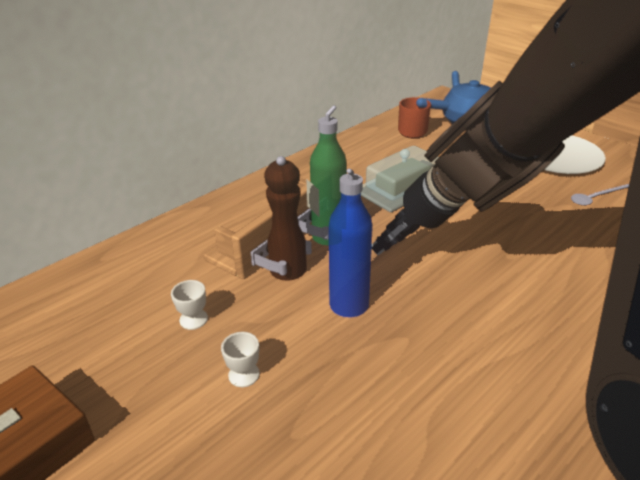

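View pics/v3.png

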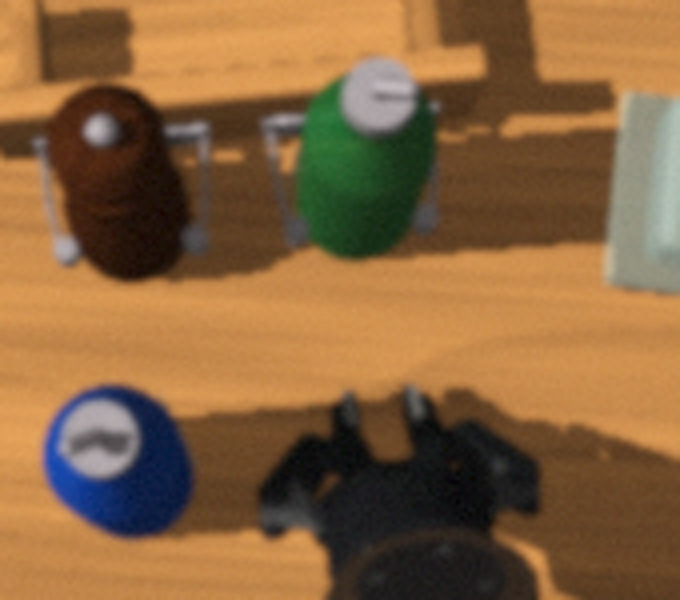

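The pictures show the green bottle standing upright in the clip. In the top crop it's centred near (365, 160) with its near edge at (355, 258), past the lips. The mill, blue bottle and egg cups look unmoved, and the hand is clear at zero force.

```bash
python3 -c "
from plant import workorder
print(workorder.sign_off())"
```

```text
the job is handed in; nothing more can be done
None
```

The green oil bottle stands fully home in the free clip; it was pressed on the pad at about 12.5 N for 0.8 s, the hand is clear, nothing else looks moved, and the job is handed in (no verdict was returned).

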